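# Hang the inlay sample and show it to the camera in the mirror

## Task

Take the small inlaid wooden hanger from its rack, hook it over the steel rail at the blue end, and slide it along, its hook staying over the rail, until the hook sits on the red mark; then let go so that it hangs freely. Next take the orange grip of the sprung mirror and turn the mirror until the camera, looking into the mirror's middle, sees the hanger's red disc there, and finish while holding the mirror still at that angle, as it springs back if let go. Leave the other things on the table where they are.

Things in the scene. Friction and masses are not known exactly. Their poses are not given: they have to be found in the camera images.
- hanger: The hanger, 0.1 to 0.2 kg, upright in the rack: a dark wooden panel 10 (x) x 70 (y) x 80 (z) mm, a red disc 40 mm across on both faces, above it a brass strap hook 16 mm wide (y), and on top a pale wooden grip tab. Origin at the centre of the panel's underside, z up, x normal to the panel.
- tab (a point): Point in the grip tab, 160 mm above the hanger's origin. The tab is 12 (x) x 20 (y) mm, free from z = 136 to 184 mm above the hanger's origin; it is gripped from above.
- hook_seat (a point): Point in the hook, 122 mm above the hanger's origin; the rail's axis lies here when hung. Axes as the hanger's. From the hanger's origin, the strap rises at x = -21 to -17 mm, roofs over as an inverted V and ends in a downturned tip at x = 17 to 21, z = 110. The rail enters from +x, between the panel's top (z = 80) and the tip (z = 110); then lower the hanger.
- marker (a point): Middle of the red disc (40 mm across), 40 mm above the hanger's origin, midway through the panel.
- rack: Wooden block 60 x 100 x 32 mm, fixed, with a slot 13 mm wide, 80 mm long and 24 mm deep (floor at z = 8 mm) along its y, in which the panel stands; lift the hanger straight up to take it out. Origin at the centre of its underside.
- rail_mid (a point): Middle of the fixed steel rail, on its axis, 175 mm above the table: a round bar 12 mm thick, 360 mm long along this frame's y, -x side to the robot. Posts 16 mm thick, balls 20 mm across at y = -180 and 180; foot 70 x 420 x 16 mm. Blue band at y = 105 to 135; hook on there (y above 60), then slide towards -y. Hung, the panel's underside is 53 mm above the table.
- mark: The red ring on the rail, 8 mm wide, with a red stripe below it on the foot; only a mark, nothing to bump into. Origin on the rail's axis in the ring's middle, y along the rail as in rail_mid. It lies 30 to 110 mm to the -y side of rail_mid. The middle of the hook belongs over it.
- mirror_stand: Fixed base that carries the mirror and the camera. Origin at table height on the mirror's upright turning axis; z up. The camera stands on it at x = 140, y = -100 mm.
- lens (a point): The middle of the small black camera, 93 mm above the table; camera 44 x 56 x 42 mm, its top 114 mm above the table. It looks level, straight at the mirror's turning axis.
- glass (a point): Middle of the mirror's face, 93 mm above the table, on the turning axis. x is the mirror's outward normal and turns with it. Glass 76 x 76 mm; its wooden back 86 mm wide reaches 49 to 137 mm above the table. The disc shows in the mirror's middle when, seen from above, this x halves the angle between the directions to the lens and to the marker.
- mirror_grip (a point): Point in the mirror's orange grip bar, on the turning axis, 160 mm above the table. The bar is 12 mm thick along the mirror's normal (x), 50 mm long (y), and stands free from 137 to 178 mm above the table; grip it across its thickness from above and turn about the upright axis.
- mirror (a joint): Turn of the mirror about its upright axis, rad, from 0 (its rest against the stop) to 1.4, counter-clockwise from above. At 0 the normal x of the glass points at -0.70 rad in the stand's frame. A spring turns it back to 0 with 0.05 N m at 0, growing by 0.10 N m per rad.
- sight: Not a thing but a line, nothing to see or touch: the camera's line of sight after the mirror. Origin at the middle of the glass; its x points where the camera's middle looks by way of the mirror, in the level plane, and turns twice as far as the mirror. The disc is centred when the marker lies on this x axis.
- spray_can: Bystander: white and blue can 52 mm across, 150 mm tall; origin at its underside.
- varnish_jar: Bystander: amber glass jar 64 mm across, 80 mm tall; origin at its underside.
- cup: Bystander: white cup 68 mm across, 80 mm tall; origin at its underside.
- clamp_weight: Bystander: dark steel weight with a knob, 60 mm across, 55 mm tall; origin at its underside.
- glue_brush: Bystander: brush lying on the table.
- veneer_block: Bystander: wooden block 120 x 35 x 20 mm lying on the table; origin at its underside.

How it is judged (in metres and radians):
On the way, in this order (a step that is already met when the one before it is completed fails the run):
1. the hanger is hooked over the rail in the blue end's part, more than 60 mm from the middle (x of hook_seat in the frame of rail_mid between -0.009 and 0.009 m and z of hook_seat in the frame of rail_mid between -0.007 and 0.007 m and y of hook_seat in the frame of rail_mid above 0.06 m and contact force between hanger and rail above 0.2 N), for 0.1 s.
2. it passes along the rail's middle with the rail still in its hook (x of hook_seat in the frame of rail_mid between -0.009 and 0.009 m and z of hook_seat in the frame of rail_mid between -0.007 and 0.007 m and y of hook_seat in the frame of rail_mid between -0.005 and 0.045 m), for 0.02 s.
3. it hangs freely, its hook on the red mark (x of hook_seat in the frame of rail_mid between -0.009 and 0.009 m and z of hook_seat in the frame of rail_mid between -0.007 and 0.007 m and y of hook_seat in the frame of mark between -0.01 and 0.01 m and contact force between hanger and rail above 0.4 N and contact force between the fingers and hanger below 0.1 N), for 0.3 s.
4. the gripper holds the mirror at the angle where the camera sees the disc (y of marker in the frame of sight between -0.02 and 0.02 m and x of marker in the frame of sight above 0.05 m and contact force between the fingers and mirror above 1 N), for 0.3 s.
At the end, for the whole second after the job is handed in: The hanger hangs at rest and upright (within 0.15 rad) on the rail, untouched by the fingers, its hook within 10 mm of the mark's middle; the fingers hold the mirror still (more than 1 N on it) with the camera's reflected line of sight passing within 20 mm (level) of the middle of the red disc (all of step 3 and all of step 4 and linear speed of hanger below 0.02 m/s and angle between hanger's own z axis and vertical below 0.15 rad and velocity of joint mirror between -0.03 and 0.03 rad/s); the arm keeps its last pose, push and grip.
It fails at once if another thing on the table was pushed about (more than 30 mm) (distance of any of spray_can, varnish_jar, cup, clamp_weight, glue_brush, veneer_block from where it was at the start of the episode above 0.03 m).
It fails at once if the hanger was dropped or tipped over (angle between hanger's own z axis and vertical above 0.8 rad).
It also fails if it takes over 53 s, if anything falls off the work surface, if the arm or the gripper's body presses on something with over 40 N, if the wrist force passes 120 N, or if a joint passes its speed limit or range.

## Robot

A 7-joint arm with a two-finger parallel gripper is mounted at the origin on the work surface. World frame = base frame: x ahead of the robot, y to its left, z up, the work surface at z = 0. Lengths are in mm, angles in rad, forces in N, time in s.
With the tool pointing down it reaches from about 400 to 900 mm from the base axis. Payload 5.5 kg.
Tool frame: the origin (TCP) lies midway between the tips of the shut fingers; the grasp point (between the pads) lies 19 mm behind it (manip.grasp_offset is the distance from the TCP to the grasp point, in mm); z points along the fingers, y is the line along which they close (so a half turn about z gives the same grasp; the last joint's range is limited). The gripper opens to 92 mm and grips with 3 to 60 N. Pads are 19 mm wide; open, the fingers measure 130 mm over their backs; the gripper's body (75 mm by 190 mm) begins 47 mm behind the grasp point.
Start: joints at [-0.84, 0.501, -0.427, 1.55, 0.221, 1.138, -0.21], TCP at [293.065, 580.183, 226.729] pointing down, gripper open.
Joint ranges: [-2.88, 2.88], [-0.31, 2.03], [-1.54, 1.56], [0.2, 2.42], [-1.41, 4.55], [0.19, 2.02], [-2.57, 2.57]. Speed limits (rad/s): [2.57, 2.57, 3.14, 3.14, 3.14, 3.14, 3.14].

## Interface

Orientations are given as [roll, pitch, yaw] about the fixed x, y, z axes, in that order (R = Rz(yaw) Ry(pitch) Rx(roll)).
In Python, from cell import manip, imaging, ticket gives the robot as it stands.
- The arm moves only by the tool send_rows, never from a script. Its argument "series" is a list of rows, each a list of 7 numbers: the shift along the world's x, y, z in units of 50 mm (1.0 is 50 mm), then the turn, a rotation vector about the world's x, y, z in units of 6 degrees (1.0 is 6 degrees), then the finger opening in mm, from 0 to 91.8. In form: [[dx, dy, dz, rx, ry, rz, jaw], ...]. A call has 1 to 5 rows; each row is the pose to reach, as a shift and turn from the pose commanded when the call began; what a row does not reach only later rows make up. A row lasts 1/10 s, in which the tool goes at most 50 mm and 8.59 degrees, less where a joint would pass 70% of its speed; a pose out of reach is approached as far as the arm can. A call with a gripper value outside its range is refused whole. The fingers move at their own pace and stop on an object; "force" is the grip in N (left out, the last holds). Time passes only in rows, so rows that repeat a pose let the fingers close. It gives the time, the measured TCP pose, the force, the opening and the grip force at its end, in the units of the state.
- manip.get_obs(): the state, without advancing time (a new reading comes with each control period).
- imaging.snapshot(name): name is "side" or "top" or "wrist"; returns a dict with "frame" (400x640x3 uint8, red, green, blue), "camera_matrix" (3x3 intrinsics, pixels), "R" (3x3) and "t" (3): a world point X has camera coordinates R X + t. Camera axes: x right, y down, z forward; pixel columns grow to the right and rows downward; lengths in mm; the calibration is good to about 2 mm. A picture is of the moment at which its call begins. There is no depth.
- ticket.close_job(): hands the job in; it is judged then, once.
The state is a dict: "time_s": time; "joints": joint angles; "dq": joint speeds; "joint_efforts": joint torques, N m; "eef_pos": TCP position; "tool_rot": TCP orientation; "force": force on the tool from outside, world axes, zero at the start; "ft_torque": the same for the moment, N m; "width": finger opening in mm; "grasp_force": force on a finger pad.
Only numpy, scipy, OpenCV 4.12 (cv2) and the standard library are available. Lean on these libraries where they do the work, as an engineer would, in place of code of your own. Each camera call takes 0.05 s, during which the arm holds its last target. There are 200 camera calls.

## Working session

There is one attempt and no reset: what is moved stays moved. The work goes in short steps, Python scripts to look and compute and a tool call to move; the robot and the scene stay as the last step left them, time stands still between calls to the robot, and variables do not carry over. Pictures are saved under pics/ and viewed, at most 13 in all, crops included, and the job is handed in when it is done.

Besides the shell and the picture viewer there is one more tool, called after "Call:" as a command line: name --pt "numbers of a row" for each row, then --argument value for the rest. send_rows: Moves the arm, as the interface text tells. Its arguments: {"type":"object","properties":{"series":{"type":"array"},"force":{"type":"number"}},"required":["series"]}

```bash
mkdir -p pics; ls; python3 - <<'E'
from cell import manip, imaging
import cv2,pickle
o=manip.get_obs(); print(o, manip.grasp_offset)
for n in("top","side"):
    s=imaging.snapshot(n); pickle.dump(s,open(f"{n}0.pkl","wb")); cv2.imwrite(f"pics/{n}0.png",s["frame"][:,:,::-1])
    print(n,s["camera_matrix"],s["R"],s["t"])
E
```

```text
pics
{'time_s': 0.0, 'joints': array([-0.83980132,  0.50181876, -0.42675525,  1.55143526,  0.22081501,
        1.13830355, -0.21030937]), 'dq': array([-0.00121332,  0.00057166,  0.00017694, -0.0009732 ,  0.00043908,
        0.00247029,  0.001402  ]), 'joint_efforts': array([-4.25395392e-04, -5.66595447e+01, -5.81664294e+00, -2.79113388e+01,
       -6.86365692e-02,  3.04582366e-02,  1.80082625e-04]), 'eef_pos': array([292.85077013, 579.51690856, 225.69955162]), 'tool_rot': array([-3.13968280e+00, -2.94579208e-05,  2.67381494e+00]), 'force': array([-0.15887031, -0.92745875,  0.3561511 ]), 'ft_torque': array([-0.02485372,  0.05313487,  0.00024984]), 'grasp_force': 0.0, 'width': 91.80171881258755} 18.8
top [[441.20283936   0.         311.57640559]
 [  0.         441.20283936 197.46541256]
 [  0.           0.           1.        ]] [[ 0.0225304  -0.99948679  0.02277145]
 [-0.98631669 -0.02594279 -0.16280775]
 [ 0.16331495 -0.01879174 -0.986395  ]] [ -17.17003754  602.87331832 1107.7324833 ]
side [[441.10218015   0.         322.82853478]
 [  0.         441.10218015 205.43861103]
 [  0.           0.           1.        ]] [[ 7.81539481e-01 -6.23855634e-01 -4.33396652e-04]
 [-3.47688277e-01 -4.34991883e-01 -8.30599136e-01]
 [ 5.17985426e-01  6.49296704e-01 -5.56870621e-01]] [-454.55661807  305.03546077  961.03489237]
```

View pics/top0.png

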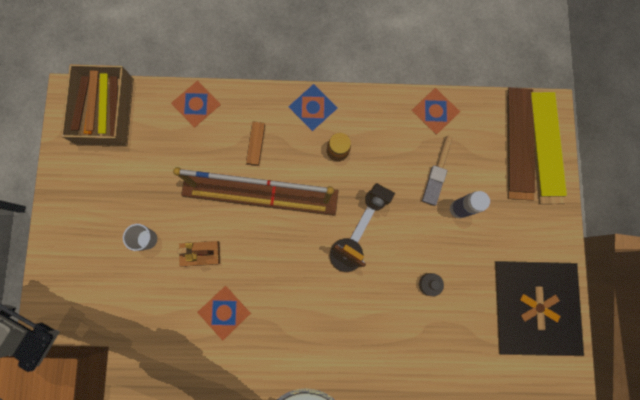

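View pics/side0.png

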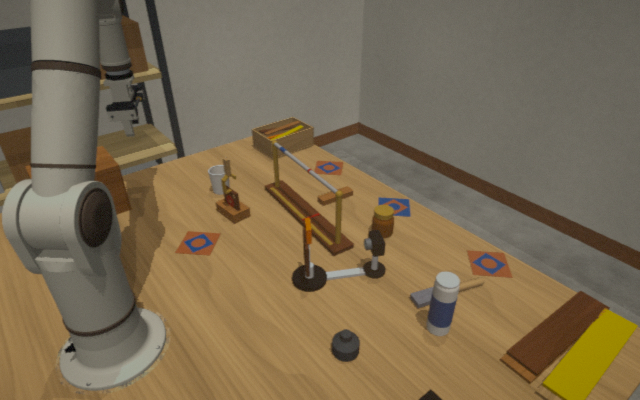

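The top view shows the rack and hanger at about (198,253), the rail from (178,172) to (330,190) with the blue band near (203,175) and the red mark near (269,184), the mirror at about (347,255) and the lens at about (378,195). I'll enlarge these areas next.

```bash
python3 - <<'E'
import pickle,cv2
t=pickle.load(open("top0.pkl","rb"))["frame"];s=pickle.load(open("side0.pkl","rb"))["frame"]
c=t[155:285,165:365]; cv2.imwrite("pics/tc.png",cv2.resize(c,None,fx=4,fy=4,interpolation=cv2.INTER_CUBIC)[:,:,::-1])
c=s[130:300,210:400]; cv2.imwrite("pics/sc.png",cv2.resize(c,None,fx=3.5,fy=3.5,interpolation=cv2.INTER_CUBIC)[:,:,::-1])
E
```

```text
(no output)
```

View pics/tc.png

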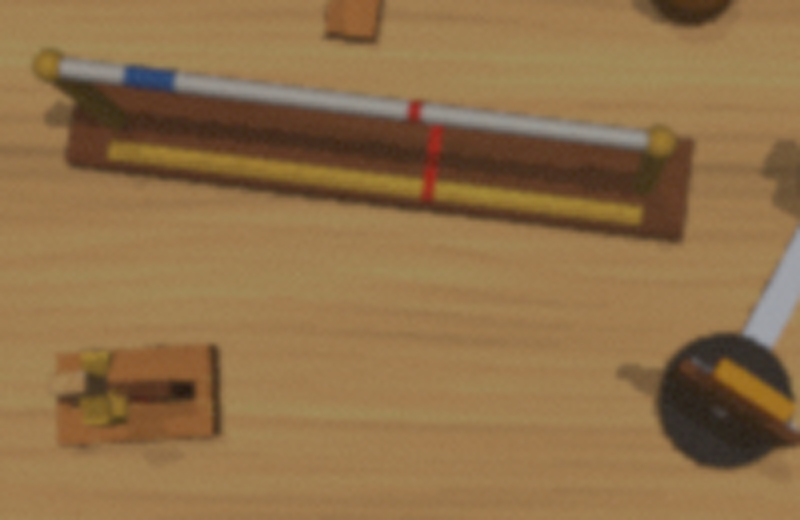

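View pics/sc.png

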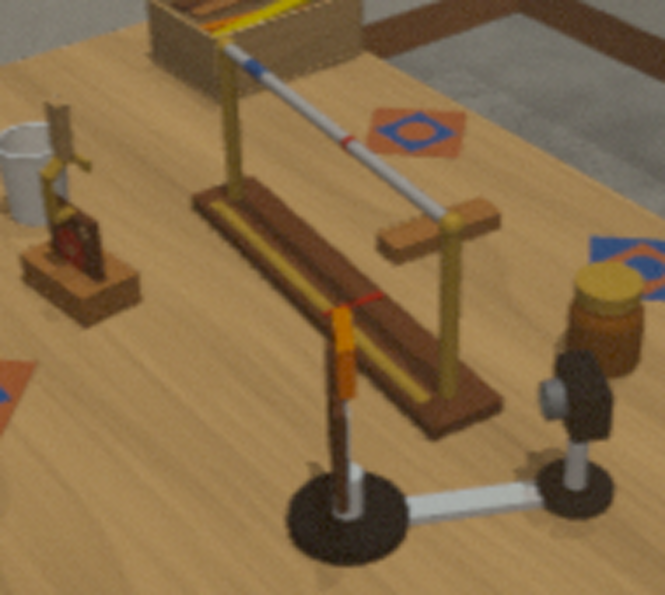

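The crops show these positions (4x top crop, 3.5x side crop):

| Feature | Top crop | Side crop |
|---|---|---|
| Rail balls | (47,64), (661,141) | (226,45), (452,222) |
| Ring | (415,110) | (347,143) |
| Tab top | (68,384) | (59,105) |
| Rack block | (57..217, 347..445) | – |
| Orange grip | (757,388) | – |
| Lens | – | (552,399) |

The hook's mouth faces world +x.

```bash
cat > h.py <<'E'
import numpy as np,cv2,pickle
def ray(s,px):
    d=s["R"].T@np.linalg.solve(s["camera_matrix"],[px[0],px[1],1.]); return -s["R"].T@s["t"],d/np.linalg.norm(d)
def plane(s,px,z):
    c,d=ray(s,px); return c+d*(z-c[2])/d[2]
def tri(a,pa,b,pb):
    (c1,d1),(c2,d2)=ray(a,pa),ray(b,pb)
    k=np.linalg.lstsq(np.c_[d1,-d2],c2-c1,rcond=None)[0]; p,q=c1+d1*k[0],c2+d2*k[1]
    return (p+q)/2,np.linalg.norm(p-q)
def mask(s,lo,hi,box):
    h=cv2.cvtColor(s["frame"],cv2.COLOR_RGB2HSV); m=cv2.inRange(h,lo,hi); x0,y0,x1,y1=box
    k=np.zeros_like(m); k[y0:y1,x0:x1]=m[y0:y1,x0:x1]; return k
def cen(m):
    n,_,st,c=cv2.connectedComponentsWithStats(m); i=1+np.argmax(st[1:,4]); return c[i],st[i]
E
python3 - <<'E'
from h import *
np.set_printoptions(precision=1,suppress=True)
T,S=[pickle.load(open(f"{n}0.pkl","rb")) for n in("top","side")]
tc=lambda x,y:((x+.5)/4-.5+165,(y+.5)/4-.5+155)
sc=lambda x,y:((x+.5)/3.5-.5+210,(y+.5)/3.5-.5+130)
for n,a,b,z in [("ballL",(47,64),(226,45),175),("ballR",(661,141),(452,222),175),("ring",(415,110),(347,143),175),("tabtop",(68,384),(59,105),192)]:
    print(n,plane(T,tc(*a),z),*tri(T,tc(*a),S,sc(*b)))
for z,p in [(32,(57,352)),(32,(213,347)),(32,(213,437)),(32,(57,445))]: print("rack",plane(T,tc(*p),z))
m=mask(T,(8,180,130),(22,255,255),(335,235,375,275)); c,st=cen(m); r=cv2.minAreaRect(np.argwhere(m)[:,::-1].astype(np.float32))
print("orange",c,st,r); b=cv2.boxPoints(r); print([plane(T,q,178) for q in b], plane(T,r[0],178))
for box in ((255,175,285,195),(260,186,285,210)):
    c,st=cen(mask(T,(0,170,110),(6,255,255),box)); print("red",c,st,plane(T,c,175),plane(T,c,16))
c,st=cen(mask(S,(0,170,90),(6,255,255),(300,160,318,180)));print("redS",c,st)
c,st=cen(mask(S,(8,200,150),(20,255,255),(295,210,320,250)));print("orangeS",c,st)
h=cv2.cvtColor(T["frame"],cv2.COLOR_RGB2HSV); m=mask(T,(0,0,0),(180,255,60),(328,235,366,274)); c,st=cen(m);print("disc",c,st,plane(T,c,5))
m=mask(T,(0,0,0),(180,255,60),(360,175,400,215)); c,st=cen(m);print("cam",c,st,plane(T,c,110))
E
```

```text
ballL [637.7 318.  175. ] [638.  318.2 174.2] 0.20581808018118397
ballR [601.5 -42.5 175. ] [601.1 -42.4 176.5] 0.2516625946182181
ring [616.1 102.  175. ] [614.7 102.7 175.5] 2.9801463307268286
tabtop [451.4 288.1 192. ] [452.9 289.  186.2] 2.919393858040054
rack [477.9 339.7  32. ]
rack [483.6 238.9  32. ]
rack [425.6 235.6  32. ]
rack [418.2 335.5  32. ]
orange [353.1 252.1] [344 245  19  15 100] ((353.0685729980469, 252.11550903320312), (20.789125442504883, 4.806734085083008), 32.735225677490234)
[array([465.4, -74.6, 178. ]), array([474.7, -80.5, 178. ]), array([ 450.1, -120.8,  178. ]), array([ 440.8, -114.9,  178. ])] [457.7 -97.7 178. ]
red [273.4 190. ] [272 187   4   8  25] [597.6  89.6 175. ] [626.3 100.6  16. ]
red [273.4 190. ] [272 187   4   8  25] [597.6  89.6 175. ] [626.3 100.6  16. ]Traceback (most recent call last):
  File "<stdin>", line 13, in <module>
  File "h.py", line 14, in cen
    n,_,st,c=cv2.connectedComponentsWithStats(m); i=1+np.argmax(st[1:,4]); return c[i],st[i]
                                                      ~~~~~~~~~^^^^^^^^^^
    return _wrapfunc(a, 'argmax', axis=axis, out=out, **kwds)
    return bound(*args, **kwds)
ValueError: attempt to get argmax of an empty sequence
```

Call:
send_rows --pt "0.45 -0.83 0.18 0 0 -1.4 91.8" --pt "0.9 -1.66 0.36 0 0 -2.8 91.8" --pt "1.35 -2.5 0.54 0 0 -4.2 91.8" --pt "1.8 -3.34 0.72 0 0 -5.6 91.8" --pt "2.25 -4.17 0.9 0 0 -7.0 91.8"

```text
time_s: 0.6
eef_pos: [406.0, 369.6, 271.8]
tool_rot: [-3.141, 0.0, 1.935]
force: [0.2, -0.2, 0.2]
width: 91.6
grasp_force: 0.0
```

Call:
send_rows --pt "0.46 -0.84 0.18 0 0 -1.4 91.8" --pt "0.91 -1.68 0.36 0 0 -2.91 91.8" --pt "0.91 -1.68 0.36 0 0 -2.91 91.8" --pt "0.91 -1.68 0.36 0 0 -2.91 91.8"

```text
time_s: 1.0
eef_pos: [451.7, 286.5, 289.7]
tool_rot: [3.142, -0.0, 1.633]
force: [-1.3, 0.7, 0.1]
width: 91.9
grasp_force: 0.0
```

```bash
python3 - <<'E'
from h import *
from cell import manip,imaging
np.set_printoptions(precision=3,suppress=True)
o=manip.get_obs(); print(o["time_s"],o["eef_pos"],o["tool_rot"],o["joints"])
s=imaging.snapshot("wrist"); pickle.dump(s,open("w1.pkl","wb")); cv2.imwrite("pics/w1.png",s["frame"][:,:,::-1]); print(-s["R"].T@s["t"])
T=pickle.load(open("top0.pkl","rb"))
h=T["frame"]; v=h.max(2); k=np.zeros_like(v); k[180:212,362:400]=(v[180:212,362:400]<50)*255
c,st=cen(k);print("cam",c,st,plane(T,c,110))
k=np.zeros_like(v); k[235:275,326:368]=(v[235:275,326:368]<50)*255
p=np.argwhere(k)[:,::-1].astype(np.float32); c,r=cv2.minEnclosingCircle(p); print("base",c,r,plane(T,c,4),len(p))
E
```

```text
1.0 [451.651 286.455 289.743] [ 3.142 -0.     1.633] [-0.486  0.209 -0.15   1.773  0.034  1.161 -0.584]
[445.934 352.092 446.979]
cam [370.771 199.663] [367 191  12  17  83] [ 591.447 -148.814  110.   ]
base (345.27777099609375, 254.72222900390625) 14.882558822631836 [457.82  -96.977   4.   ] 163
```

View pics/w1.png

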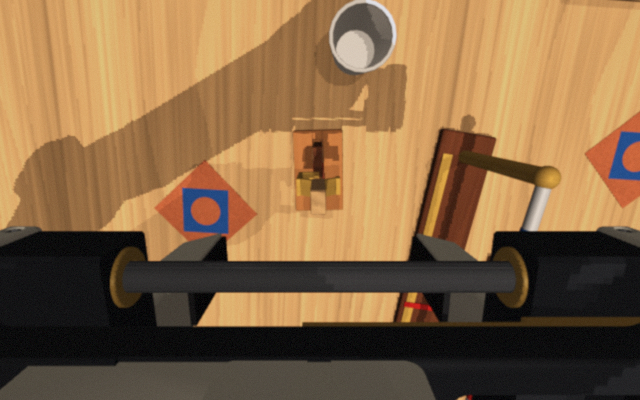

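The wrist view shows the rack at about (293..343, 128..210), the hook legs at about (305,186) and (334,186), and the tab between them at about (320,198). The gripper is straddling it. I'll check my estimate by projecting it into this view.

```bash
python3 - <<'E'
from h import *
s=pickle.load(open("w1.pkl","rb"))
def pr(X): c=s["R"]@X+s["t"]; p=s["camera_matrix"]@c; return (p[:2]/p[2]).round(1)
O=np.array([451.3,287.8,8]);a=.065;ex=np.array([np.cos(a),np.sin(a),0]);ey=np.array([-np.sin(a),np.cos(a),0]);ez=np.array([0,0,1.])
print("tabtop",[pr(O+ex*i+ey*j+184*ez) for i in(-6,6) for j in(-10,10)])
print("rack",[pr(O+ex*i+ey*j+24*ez) for i in(-30,30) for j in(-50,50)])
f=s["frame"];c=cv2.resize(f[110:230,260:380],None,fx=5,fy=5,interpolation=cv2.INTER_CUBIC);cv2.imwrite("pics/w1c.png",c[:,:,::-1])
E
```

```text
tabtop [array([313.2, 216.5]), array([313. , 191.7]), array([328.5, 216.5]), array([328.6, 191.6])]
rack [array([296.7, 211.5]), array([295.1, 131.3]), array([343.8, 211.4]), array([345. , 131.1])]
```

View pics/w1c.png

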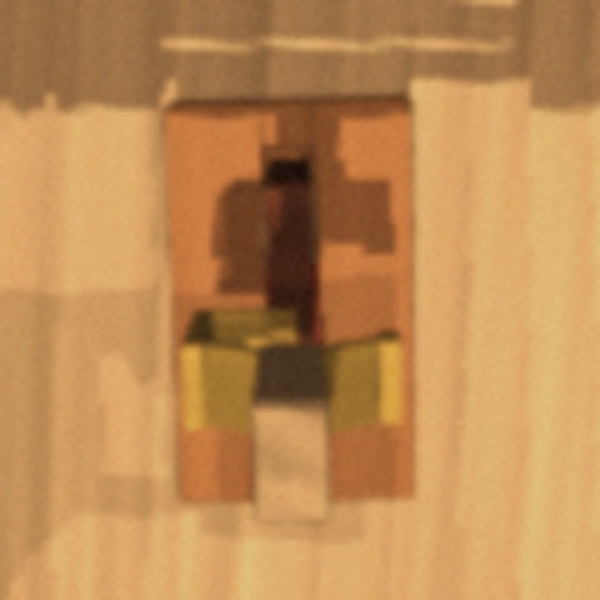

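Call:
send_rows --pt "-0.03 0.02 -0.9 0 0 0 91.8" --pt "-0.03 0.02 -1.8 0 0 0 70" --pt "-0.03 0.02 -2.5 0 0 0 50" --pt "-0.03 0.02 -2.8 0 0 0 40" --pt "-0.03 0.02 -2.8 0 0 0 30" --force 30

```text
time_s: 1.55
eef_pos: [446.0, 289.2, 146.4]
tool_rot: [-3.135, 0.002, 1.641]
force: [0.5, 0.3, 0.8]
width: 64.4
grasp_force: 0.0
```

Call:
send_rows --pt "0 0 0 0 0 0 15" --pt "0 0 0 0 0 0 5" --pt "0 0 0 0 0 0 5" --pt "0 0 0 0 0 0 5" --pt "0 0 0 0 0 0 5"

```text
time_s: 2.05
eef_pos: [449.9, 288.9, 150.4]
tool_rot: [3.14, -0.001, 1.636]
force: [-0.4, 0.8, -0.1]
width: 24.2
grasp_force: 0.0
```

Call:
send_rows --pt "0 0 0 0 0 0 5" --pt "0 0 0 0 0 0 5" --pt "0 0 0 0 0 0 5" --pt "0 0 0 0 0 0 5" --pt "0 0 0 0 0 0 5"

```text
time_s: 2.55
eef_pos: [449.9, 288.8, 150.0]
tool_rot: [3.141, -0.0, 1.636]
force: [0.1, -1.1, 1.9]
width: 11.1
grasp_force: 29.9
```

Call:
send_rows --pt "0 0 0.2 0 0 0 5" --pt "0 0 0.5 0 0 0 5" --pt "0 0 0.9 0 0 0 5" --pt "0 0 1.3 0 0 0 5" --pt "0 0 1.45 0 0 0 5"

```text
time_s: 3.05
eef_pos: [450.0, 289.2, 224.3]
tool_rot: [3.14, -0.001, 1.636]
force: [0.3, 0.4, -1.7]
width: 12.0
grasp_force: 29.9
```

Call:
send_rows --pt "0.4 -0.13 0 0 0 -0.3 5" --pt "0.9 -0.3 0 0 0 -0.6 5" --pt "1.4 -0.47 0 0 0 -1.0 5" --pt "1.9 -0.64 0 0 0 -1.4 5" --pt "2.3 -0.78 0 0 0 -1.58 5"

```text
time_s: 3.55
eef_pos: [565.2, 248.5, 221.4]
tool_rot: [-3.14, 0.001, 1.468]
force: [0.4, -0.6, -1.9]
width: 11.9
grasp_force: 30.0
```

```bash
python3 - <<'E'
from h import *
from cell import manip,imaging
for n in("side","wrist"):
    s=imaging.snapshot(n); pickle.dump(s,open(n+"2.pkl","wb"))
    f=s["frame"][80:280,200:360] if n=="side" else s["frame"]
    cv2.imwrite(f"pics/{n}2.png",cv2.resize(f,None,fx=3 if n=="side" else 1,fy=3 if n=="side" else 1,interpolation=cv2.INTER_CUBIC)[:,:,::-1])
o=manip.get_obs(); print(o["time_s"],o["eef_pos"],o["tool_rot"],o["force"],o["width"])
E
```

```text
3.65 [566.86336297 246.83367866 221.22842995] [3.14136705e+00 1.92052818e-03 1.46591958e+00] [ 0.02753022 -0.90910427 -1.46092467] 12.079407794777522
```

View pics/side2.png

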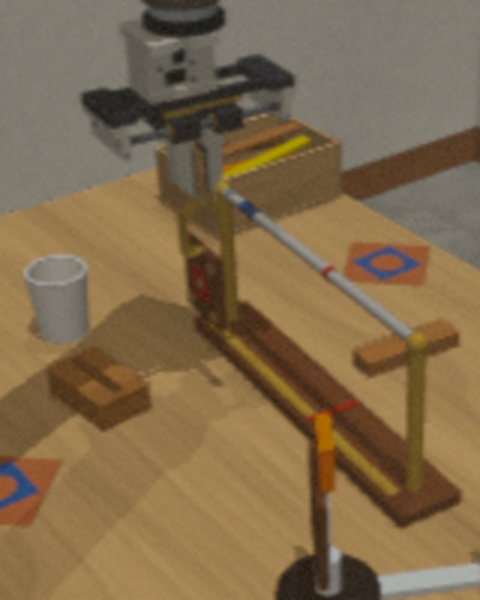

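The side view shows the hanger upright in the gripper, at about (200,270), behind the left post. The hook's mouth is level with the rail, and the hanger is clear of the foot. Next I'll move it in under the rail.

Call:
send_rows --pt "0.25 -0.03 0 0 0 0 5" --pt "0.55 -0.06 0 0 0 0 5" --pt "0.85 -0.1 0 0 0 0 5" --pt "1.15 -0.13 0 0 0 0 5" --pt "1.31 -0.15 0 0 0 0 5"

```text
time_s: 4.15
eef_pos: [630.6, 242.4, 221.8]
tool_rot: [-3.141, 0.0, 1.471]
force: [-0.4, 0.3, -1.9]
width: 11.9
grasp_force: 30.0
```

Call:
send_rows --pt "0 0 0 0 0 0 5" --pt "0 0 0 0 0 0 5"

```text
time_s: 4.35
eef_pos: [629.2, 242.6, 221.9]
tool_rot: [-3.14, 0.0, 1.471]
force: [-0.1, 0.6, -1.6]
width: 11.8
grasp_force: 30.0
```

```bash
python3 - <<'E'
from h import *
from cell import manip,imaging
o=manip.get_obs(); print(o["time_s"],o["eef_pos"],o["tool_rot"],o["force"],o["width"])
s=imaging.snapshot("side"); pickle.dump(s,open("side3.pkl","wb"))
w=imaging.snapshot("wrist"); pickle.dump(w,open("w3.pkl","wb"))
a=cv2.resize(s["frame"][110:230,230:330],None,fx=4,fy=4,interpolation=cv2.INTER_CUBIC)
b=cv2.resize(w["frame"][80:320,200:440],(400,400),interpolation=cv2.INTER_CUBIC)
im=np.zeros((480,800,3),np.uint8); im[:480,:400]=a; im[:400,400:]=b
cv2.imwrite("pics/c3.png",im[:,:,::-1])
E
```

```text
4.35 [629.1840474  242.63247947 221.85735107] [-3.14026366e+00  4.44306133e-05  1.47129955e+00] [-0.05139485  0.6275259  -1.63809413] 11.77920714253045
```

View pics/c3.png

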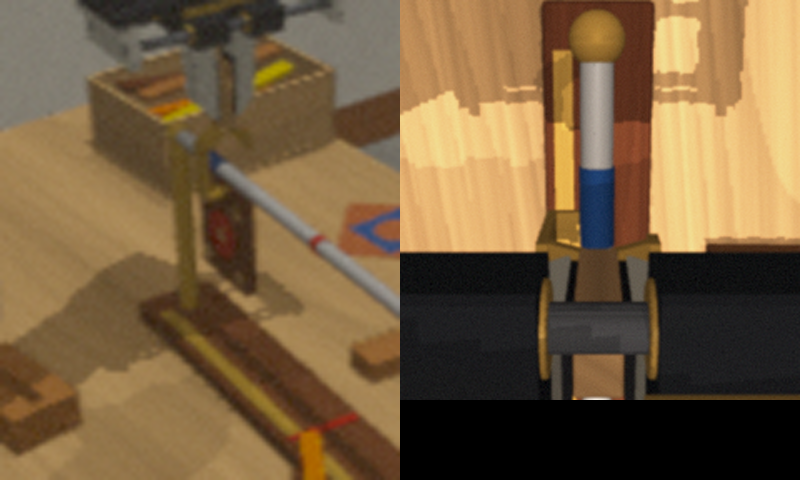

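The views show the rail passing through the hook. In the wrist crop the rail's centre is at column 597 and the hook spans 538 to 660, so it is centred. Next I'll lower it.

Call:
send_rows --pt "0 0 -0.15 0 0 0 5" --pt "0 0 -0.3 0 0 0 5" --pt "0 0 -0.42 0 0 0 5" --pt "0 0 -0.48 0 0 0 5" --pt "0 0 -0.48 0 0 0 5"

```text
time_s: 4.95
eef_pos: [629.5, 241.9, 197.2]
tool_rot: [-3.14, 0.001, 1.471]
force: [0.7, 0.0, -2.0]
width: 12.1
grasp_force: 30.0
```

Call:
send_rows --pt "0 0 -0.03 0 0 0 5" --pt "0 0 -0.05 0 0 0 5" --pt "0 0 -0.06 0 0 0 5" --pt "0 0 -0.06 0 0 0 5"

```text
time_s: 5.35
eef_pos: [630.3, 242.3, 196.5]
tool_rot: [3.141, -0.001, 1.471]
force: [-2.5, -0.8, 4.8]
width: 11.7
grasp_force: 30.0
```

Call:
send_rows --pt "0 0 0.01 0 0 0 5" --pt "-0.03 -0.3 0.01 0 0 0 5" --pt "-0.06 -0.6 0.02 0 0 0 5" --pt "-0.1 -1.0 0.02 0 0 0 5" --pt "-0.14 -1.4 0.02 0 0 0 5"

```text
time_s: 5.85
eef_pos: [622.5, 170.0, 196.0]
tool_rot: [-3.141, 0.0, 1.47]
force: [-1.0, 2.3, 1.1]
width: 11.9
grasp_force: 30.0
```

Call:
send_rows --pt "-0.03 -0.35 0 0 0 0 5" --pt "-0.07 -0.7 0 0 0 0 5" --pt "-0.11 -1.1 0 0 0 0 5" --pt "-0.14 -1.4 0 0 0 0 5" --pt "-0.14 -1.4 0 0 0 0 5"

```text
time_s: 6.35
eef_pos: [615.6, 97.2, 196.3]
tool_rot: [-3.141, 0.003, 1.466]
force: [-4.1, -2.7, 2.9]
width: 12.2
grasp_force: 30.0
```

```bash
python3 - <<'E'
from h import *
from cell import manip,imaging
o=manip.get_obs(); print(o["time_s"],o["eef_pos"],o["tool_rot"],o["force"],o["width"])
s=imaging.snapshot("side"); pickle.dump(s,open("side4.pkl","wb"))
w=imaging.snapshot("wrist"); pickle.dump(w,open("w4.pkl","wb"))
a=cv2.resize(s["frame"][120:240,260:360],None,fx=4,fy=4,interpolation=cv2.INTER_CUBIC)
b=cv2.resize(w["frame"][80:320,200:440],(400,400),interpolation=cv2.INTER_CUBIC)
im=np.zeros((480,800,3),np.uint8); im[:480,:400]=a; im[:400,400:]=b
cv2.imwrite("pics/c4.png",im[:,:,::-1])
E
```

```text
6.35 [615.61551847  97.17941208 196.3022647 ] [-3.14071695  0.00327626  1.46589946] [-4.07520564 -2.74239271  2.91577404] 12.181101406659227
```

View pics/c4.png

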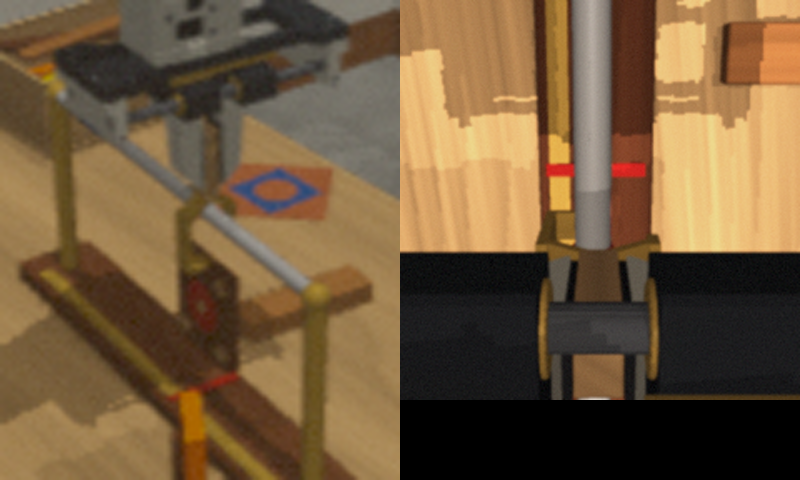

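The side crop shows the hook over the rail at about (205,205), covering the red ring, which should be near (197,204). The TCP reads y=97 and may still be settling, so I'll hold and read again.

Call:
send_rows --pt "0 0 0 0 0 0 5" --pt "0 0 0 0 0 0 5"

```text
time_s: 6.65
eef_pos: [615.9, 102.4, 196.1]
tool_rot: [-3.141, 0.001, 1.471]
force: [-4.4, -2.0, 2.3]
width: 12.2
grasp_force: 30.0
```

```bash
python3 - <<'E'
from h import *
from cell import manip,imaging
np.set_printoptions(precision=1,suppress=True)
o=manip.get_obs(); print(o["time_s"],o["eef_pos"],o["force"])
S=pickle.load(open("side0.pkl","rb")); T=pickle.load(open("top0.pkl","rb"))
N=imaging.snapshot("side"); U=imaging.snapshot("top")
# red ring in start views; red disc now
for s,b in((S,(300,160,320,182)),(T,(262,178,274,187))):
    h=cv2.cvtColor(s["frame"],cv2.COLOR_RGB2HSV).astype(int); m=((h[...,0]<8)|(h[...,0]>172))&(h[...,1]>120)
    k=np.zeros(m.shape,np.uint8);k[b[1]:b[3],b[0]:b[2]]=m[b[1]:b[3],b[0]:b[2]]
    print("ring",*cen(k),end=" "); c=cen(k)[0]; print(plane(s,c,175))
h=cv2.cvtColor(N["frame"],cv2.COLOR_RGB2HSV).astype(int); m=((h[...,0]<8)|(h[...,0]>172))&(h[...,1]>150)
k=np.zeros(m.shape,np.uint8);k[180:208,300:325]=m[180:208,300:325]; c,st=cen(k); print("disc",c,st)
e=np.array([.995,-.1,0])
C,d=ray(N,c)
for off in(-5,):
    n=e; p0=np.array([619.6,137.8,93])+e*off; print("disc at",C+d*(n@(p0-C))/(n@d))
E
```

```text
6.65 [615.9 102.4 196.1] [-4.4 -2.   2.3]
ring [308.8 169.8] [308 169   3   3   5] [616.3 107.1 175. ]
ring [268.1 183.1] [267 181   3   5  14] [613.7 102.6 175. ]
disc [308.4 192.2] [306 189   6   7  19]
disc at [611.3 104.7 103.2]
```

Call:
send_rows --pt "0 0 0 0 0 0 16" --pt "0 0 0 0 0 0 24" --pt "0 0 0 0 0 0 34" --pt "0 0 0 0 0 0 40" --pt "0 0 0 0 0 0 40"

```text
time_s: 7.25
eef_pos: [616.3, 102.4, 196.3]
tool_rot: [3.141, -0.0, 1.471]
force: [-0.2, 0.1, -1.2]
width: 38.9
grasp_force: 0.0
```

Call:
send_rows --pt "0 0 0 0 0 0 40" --pt "0 0 0 0 0 0 40" --pt "0 0 0 0 0 0 40" --pt "0 0 0 0 0 0 40"

```text
time_s: 7.65
eef_pos: [616.1, 102.1, 196.2]
tool_rot: [3.142, -0.0, 1.471]
force: [-0.3, -0.1, -0.1]
width: 39.8
grasp_force: 0.0
```

```bash
python3 - <<'E'
from h import *
from cell import manip,imaging
o=manip.get_obs(); print(o["time_s"],o["eef_pos"],o["tool_rot"],o["force"],o["width"])
s=imaging.snapshot("side"); pickle.dump(s,open("side5.pkl","wb"))
w=imaging.snapshot("wrist"); pickle.dump(w,open("w5.pkl","wb"))
a=cv2.resize(s["frame"][120:240,260:360],None,fx=4,fy=4,interpolation=cv2.INTER_CUBIC)
b=cv2.resize(w["frame"][80:320,200:440],(400,400),interpolation=cv2.INTER_CUBIC)
im=np.zeros((480,800,3),np.uint8); im[:480,:400]=a; im[:400,400:]=b
cv2.imwrite("pics/c5.png",im[:,:,::-1])
E
```

```text
7.65 [616.05959941 102.1392192  196.23465197] [ 3.14155319e+00 -2.89277116e-05  1.47052808e+00] [-0.25625819 -0.0565373  -0.09351731] 39.83366640038138
```

View pics/c5.png

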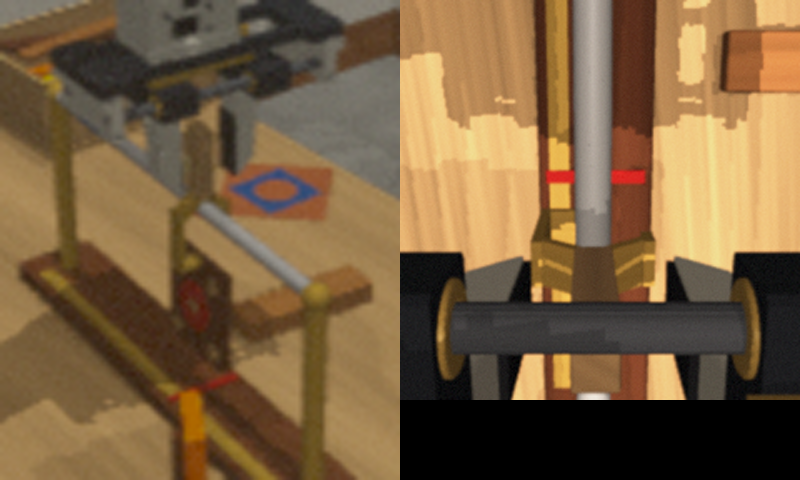

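The side view shows the hanger hanging freely and upright, its hook covering the ring at about (198,207), with the fingers clear. I'll retreat upward and go to the mirror.

Call:
send_rows --pt "0 0 0.5 0 0 0 40" --pt "0 0 1.1 0 0 0 40" --pt "0 0 1.8 0 0 0 40" --pt "-0.4 -0.5 1.9 0 0 -0.7 40" --pt "-0.9 -1.15 1.9 0 0 -1.4 60"

```text
time_s: 8.25
eef_pos: [572.3, 46.4, 293.1]
tool_rot: [3.138, -0.003, 1.325]
force: [0.8, -0.5, -0.6]
width: 44.1
grasp_force: 0.0
```

Call:
send_rows --pt "-0.6 -0.75 0 0 0 -0.8 70" --pt "-1.2 -1.5 0 0 0 -1.6 70" --pt "-1.8 -2.25 0 0 0 -2.4 70" --pt "-2.27 -2.84 0 0 0 -2.87 70" --pt "-2.27 -2.84 0 0 0 -2.87 70"

```text
time_s: 8.75
eef_pos: [454.4, -102.3, 291.6]
tool_rot: [3.141, 0.001, 1.014]
force: [-0.2, 0.3, 1.6]
width: 70.2
grasp_force: 0.0
```

Call:
send_rows --pt "0 0 0 0 0 0 70" --pt "0 0 0 0 0 0 70"

```text
time_s: 8.95
eef_pos: [458.3, -96.3, 291.5]
tool_rot: [3.141, -0.001, 1.025]
force: [-0.7, 1.2, -0.1]
width: 69.7
grasp_force: 0.0
```

```bash
python3 - <<'E'
from h import *
from cell import manip,imaging
np.set_printoptions(precision=2,suppress=True)
o=manip.get_obs(); print(o["time_s"],o["eef_pos"],o["tool_rot"],o["force"],o["width"],o["joints"])
for n in("side","wrist","top"):
    s=imaging.snapshot(n); pickle.dump(s,open(n+"6.pkl","wb")); cv2.imwrite(f"pics/{n}6.png",s["frame"][:,:,::-1])
w=pickle.load(open("w5.pkl","rb"))
h=cv2.cvtColor(w["frame"],cv2.COLOR_RGB2HSV).astype(int); m=(((h[...,0]<6)|(h[...,0]>172))&(h[...,1]>190)&(h[...,2]>150)).astype(np.uint8)
m[:, :280]=0; m[:,350:]=0; m[:170]=0; m[200:]=0
ys,xs=np.nonzero(m); print("stripe",xs.min(),xs.max(),ys.min(),ys.max(),plane(w,(xs.min(),ys[xs<xs.min()+6].mean()),16),plane(w,(xs.max(),ys[xs>xs.max()-6].mean()),16))
E
```

```text
8.95 [458.32 -96.28 291.47] [ 3.14 -0.    1.03] [-0.73  1.21 -0.13] 69.66489740021312 [ 0.02  0.07  0.14  1.93 -0.01  1.14 -0.38]
stripe 287 346 182 190 [582.02 105.44  16.  ] [641.67  99.07  16.  ]
```

View pics/wrist6.png

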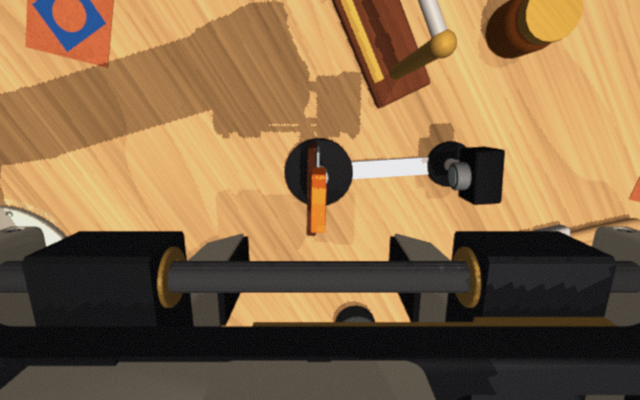

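The wrist view shows the orange grip at about (317,200), the base disc at about (319,171) and the camera block at about (487,175) with its lens facing the mirror. I'll measure these.

```bash
python3 - <<'E'
from h import *
np.set_printoptions(precision=2,suppress=True)
w=pickle.load(open("wrist6.pkl","rb"));T=pickle.load(open("top6.pkl","rb"))
h=cv2.cvtColor(w["frame"],cv2.COLOR_RGB2HSV).astype(int)
for vmin in(170,215):
    m=((h[...,0]>6)&(h[...,0]<20)&(h[...,1]>200)&(h[...,2]>vmin)).astype(np.uint8); m[:155]=0;m[238:]=0;m[:,:295]=0;m[:,340:]=0
    c,st=cen(m); print("bar",vmin,c,st)
    rows=[(y,np.nonzero(m[y])[0]) for y in range(st[1],st[1]+st[3])]
    print([(y,x.min(),x.max()) for y,x in rows[::8] if len(x)])
x0,y0,ww,hh=st[:4]
L=plane(w,(x0+ww/2,y0),178);print("bar far end",L,"near end",plane(w,(x0+ww/2-1,y0+hh),178))
v=w["frame"].max(2)
k=np.zeros_like(v);k[130:210,280:356]=(v[130:210,280:356]<60)*255
p=np.argwhere(k)[:,::-1].astype(np.float32);c,r=cv2.minEnclosingCircle(p);print("base",c,r,plane(w,c,4))
k=np.zeros_like(v);k[145:205,472:506]=(v[145:205,472:506]<45)*255;q,st=cen(k);print("cam",q,st,plane(w,q,114))
E
python3 - <<'E'
import sys;sys.path.insert(0,".")
from h import *
w=pickle.load(open("wrist6.pkl","rb"))
c=np.hstack([cv2.resize(w["frame"][140:240,285:355],None,fx=5,fy=5,interpolation=cv2.INTER_CUBIC),cv2.resize(w["frame"][130:230,430:520],None,fx=5,fy=5,interpolation=cv2.INTER_CUBIC)])
cv2.imwrite("pics/w6c.png",c[:,:,::-1])
E
```

```text
bar 170 [317.49 204.73] [311 175  15  58 590]
[(175, np.int64(312), np.int64(324)), (183, np.int64(312), np.int64(324)), (191, np.int64(312), np.int64(325)), (199, np.int64(311), np.int64(325)), (207, np.int64(311), np.int64(324)), (215, np.int64(311), np.int64(324)), (223, np.int64(311), np.int64(324)), (231, np.int64(311), np.int64(319))]
bar 215 [317.52 215.28] [312 191  13  41 358]
[(191, np.int64(312), np.int64(325)), (199, np.int64(312), np.int64(324)), (207, np.int64(312), np.int64(324)), (215, np.int64(312), np.int64(324)), (223, np.int64(312), np.int64(324)), (231, np.int64(312), np.int64(319))]
bar far end [460.7 -88.7 178. ] near end [ 441.62 -118.46  178.  ]
base (317.4184875488281, 174.0956573486328) 35.90530776977539 [452.05 -99.78   4.  ]
cam [486.36 174.8 ] [ 472  147   32   57 1641] [ 605.57 -173.25  114.  ]
```

View pics/w6c.png

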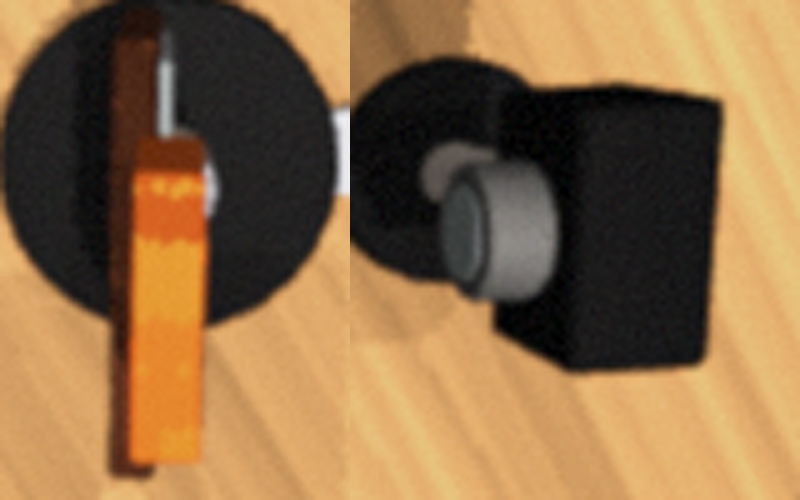

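The crop shows the bar's top face at (131..205, 175..463), the base disc centred at about (169,160), and the camera's top face at (575..720, 88..366).

```bash
python3 - <<'E'
from h import *
np.set_printoptions(precision=3,suppress=True)
w=pickle.load(open("wrist6.pkl","rb"));T=pickle.load(open("top6.pkl","rb"))
A=lambda x,y:(285+(x+.5)/5-.5,140+(y+.5)/5-.5); B=lambda x,y:(430+(x-350+.5)/5-.5,130+(y+.5)/5-.5)
P=[plane(w,A(*q),178) for q in((135,175),(205,175),(201,463),(131,462))]
c=np.mean(P,0); f=(P[0]+P[1]-P[2]-P[3])/2; print("bar",c,np.linalg.norm(f),"normal ang",np.arctan2(-f[0],f[1]),np.linalg.norm(P[1]-P[0]))
print("base",[plane(w,A(169,160),z) for z in(0,8)])
Q=[plane(w,B(*q),114) for q in((577,90),(720,100),(706,364),(576,370))]; l=np.mean(Q,0)
print("camtop",l,np.linalg.norm(Q[1]-Q[0]),np.linalg.norm(Q[3]-Q[0]))
M=np.array([616,102.5])
for ax in(c[:2],np.array([457.7,-97.7])):
    a=np.arctan2(*(l[:2]-ax)[::-1]);b=np.arctan2(*(M-ax)[::-1]);print("lens",a,np.linalg.norm(l[:2]-ax),"marker",b,"target",(a+b)/2)
E
```

```text
bar [454.797 -97.917 178.   ] 48.98560739290537 normal ang -0.5599655127600449 11.31864333565493
base [array([454.575, -98.122,   0.   ]), array([455.22 , -97.083,   8.   ])]
camtop [ 606.788 -175.808  114.   ] 28.346295218426775 56.92797165020413
lens -0.4735752335126354 170.78664867177483 marker 0.8934179694102522 target 0.2099213679488084
lens -0.48259087042290016 168.30943597861304 marker 0.9017461810502162 target 0.20957765531365802
```

Call:
send_rows --pt "-0.03 -0.01 -0.9 0 0 0 70" --pt "-0.03 -0.01 -1.8 0 0 0 60" --pt "-0.03 -0.01 -2.5 0 0 0 50" --pt "-0.03 -0.01 -2.94 0 0 0 40" --pt "-0.03 -0.01 -2.94 0 0 0 30" --force 30

```text
time_s: 9.6
eef_pos: [453.6, -96.6, 141.0]
tool_rot: [-3.135, 0.003, 1.025]
force: [-0.3, 1.0, 0.2]
width: 42.5
grasp_force: 0.0
```

Call:
send_rows --pt "0 0 0 0 0 0 20" --pt "0 0 0 0 0 0 5" --pt "0 0 0 0 0 0 5" --pt "0 0 0 0 0 0 5" --pt "0 0 0 0 0 0 5"

```text
time_s: 10.1
eef_pos: [456.9, -97.8, 145.5]
tool_rot: [3.14, -0.001, 1.023]
force: [-1.4, 1.2, 6.4]
width: 11.9
grasp_force: 30.0
```

Call:
send_rows --pt "0 0 0 0 0 0 5" --pt "0 0 0 0 0 0 5" --pt "0 0 0 0 0 0 5" --pt "0 0 0 0 0 0 5" --pt "0 0 0 0 0 0 5"

```text
time_s: 10.6
eef_pos: [456.9, -97.8, 145.5]
tool_rot: [3.14, -0.001, 1.023]
force: [-0.6, 1.4, 7.8]
width: 11.6
grasp_force: 30.0
```

Call:
send_rows --pt "0 0 0 0 0 0 5" --pt "0 0 0 0 0 0.7 5" --pt "0 0 0 0 0 1.5 5" --pt "0 0 0 0 0 2.3 5" --pt "0 0 0 0 0 3.1 5" --force 50

```text
time_s: 11.1
eef_pos: [456.8, -97.7, 145.4]
tool_rot: [3.14, -0.001, 1.351]
force: [-2.5, 0.4, 7.0]
width: 11.7
grasp_force: 50.0
```

Call:
send_rows --pt "0 0 0 0 0 0.8 5" --pt "0 0 0 0 0 1.7 5" --pt "0 0 0 0 0 2.6 5" --pt "0 0 0 0 0 3.5 5" --pt "0 0 0 0 0 4.15 5"

```text
time_s: 11.6
eef_pos: [456.7, -97.8, 145.4]
tool_rot: [3.14, 0.0, 1.786]
force: [-1.2, 1.2, 7.0]
width: 11.5
grasp_force: 50.0
```

Call:
send_rows --pt "0 0 0 0 0 0.02 5" --pt "0 0 0 0 0 0.02 5" --pt "0 0 0 0 0 0.02 5" --pt "0 0 0 0 0 0.02 5" --pt "0 0 0 0 0 0.02 5"

```text
time_s: 12.1
eef_pos: [456.7, -97.7, 145.5]
tool_rot: [3.14, 0.0, 1.784]
force: [-1.6, 1.1, 7.6]
width: 11.8
grasp_force: 50.0
```

```bash
python3 - <<'E'
from h import *
from cell import manip,imaging
np.set_printoptions(precision=3,suppress=True)
o=manip.get_obs(); print(o["time_s"],o["eef_pos"],o["tool_rot"],o["force"],o["ft_torque"],o["width"])
s=imaging.snapshot("side"); t=imaging.snapshot("top"); w=imaging.snapshot("wrist")
for n,x in(("side",s),("top",t),("wrist",w)): pickle.dump(x,open(n+"7.pkl","wb"))
a=cv2.resize(s["frame"][130:280,230:400],None,fx=400/170,fy=400/170,interpolation=cv2.INTER_CUBIC)
b=cv2.resize(t["frame"][155:285,230:400],(400,306),interpolation=cv2.INTER_CUBIC); c=cv2.resize(w["frame"][80:320,160:480],(400,300))
im=np.zeros((606,800,3),np.uint8); im[:a.shape[0],:400]=a; im[:306,400:]=b; im[306:,400:]=c
cv2.imwrite("pics/c7.png",im[:600,:,::-1])
E
```

```text
12.1 [456.7   -97.715 145.454] [3.14  0.    1.784] [-1.591  1.15   7.588] [ 0.263  0.585 -0.109] 11.838332163106779
```

View pics/c7.png

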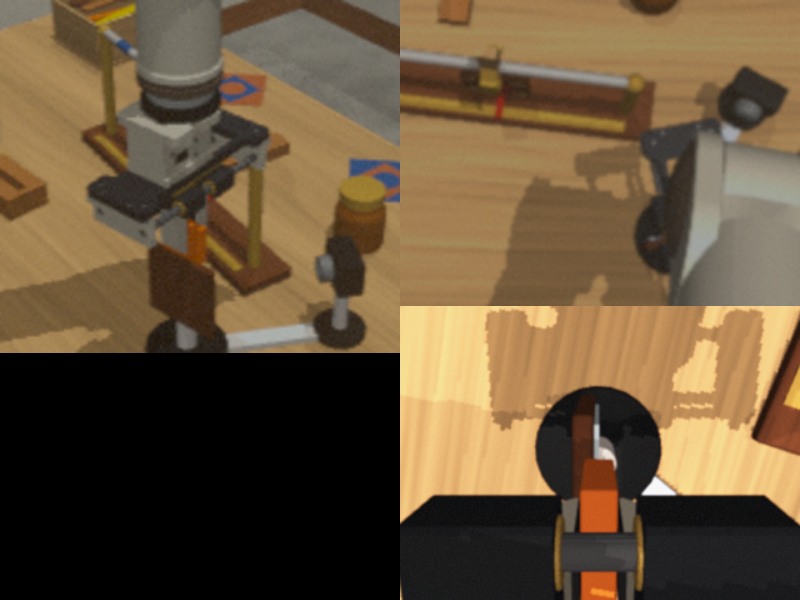

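The views show the mirror turned and held by its grip, with the bar flat between the pads. The hanger is on the mark, with its stripe at about (500,103), and nothing else has moved. The mirror normal is at 0.213 rad against a target of 0.208–0.214, so I'll hand the job in.

```bash
python3 -c "
from cell import ticket
print(ticket.close_job())"
```

```text
the job is handed in; nothing more can be done
None
```

The hanger hangs freely on the red mark, the gripper is holding the mirror at 0.213 rad (target 0.208–0.214), and the job was handed in at about 12 s; no verdict came back.

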